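Load the sloped flow lane

ROBOT

A 6-joint arm with a two-finger parallel gripper is mounted at the origin on a cart in front of the work surface, level with it; the furniture and walls round the work are solid. World frame = base frame: x ahead of the robot, y to its left, z up, the work surface at z = 0. Lengths are in m, angles in degrees, forces in N, time in s.
With the tool pointing down it reaches from about 0.35 to 0.875 m from the base axis. Payload 4.2 kg.
Tool frame: the origin (TCP) lies on the centre line of the jaws, within the pads' length; the fingertips stand 11 mm ahead of it and the grasp point (between the pads) lies 8 mm behind it; z points along the fingers, y is the line along which they close (so a half turn about z gives the same grasp; the last joint's range is limited). The gripper opens to 87 mm and grips with 3 to 60 N. Pads are 19 mm wide; open, the fingers measure 117 mm over their backs; the gripper's body (75 mm by 190 mm) begins 51 mm behind the grasp point.
Start: joints at [14.817, 22.042, 0.453, 0, -68.411, -14.817], TCP at [0.625, 0, 0.234] pointing down, gripper open.
Joint ranges: [-179.83, 179.83], [-69.29, 118.12], [-61.27, 80.66], [-181.25, 117.63], [-171.15, -9.14], [-177.46, 177.46]. Speed limits (degrees/s): [159.86, 159.86, 180, 180, 180, 180].

INTERFACE

Orientations are given as a 3x3 rotation matrix whose columns are the frame's x, y, z axes.
In Python, from station import r gives the robot as it stands.
- The arm moves only by the tool servo_tool, never from a script. Its argument "commands" is a list that holds one entry, the list of rows, each a list of 7 numbers: the closure, from 0 (fully open) to 1 (shut), then the shift along the tool's x, y, z in mm, then the turn, a rotation vector about the tool's x, y, z in rad. In form: [[[claw, x, y, z, ax, ay, az], ...]]. A call has exactly 5 rows; each row is the pose to reach, as a shift and turn from the pose commanded when the call began, along the tool's axes at that moment; what a row does not reach only later rows make up. A row lasts 1/10 s, in which the tool goes at most 50 mm and 8.59 degrees, less where a joint would pass 70% of its speed; a pose out of reach is approached as far as the arm can. A call with a gripper value outside its range is refused whole. The fingers move at their own pace and stop on an object; the grip force is fixed at half the most. Time passes only in rows, so rows that repeat a pose let the fingers close, or fill a call up. It gives the time, the measured TCP pose, the force, the opening and the grip force at its end, in the units of the state.
- r.sense(): the state, without advancing time (a new reading comes with each control period).
- r.capture(name): name is "scene" or "side" or "wrist"; returns a dict with "pixels" (400x640x3 uint8, red, green, blue), "camera_matrix" (3x3 intrinsics, pixels), "R" (3x3) and "t" (3): a world point X has camera coordinates R X + t. Camera axes: x right, y down, z forward; pixel columns grow to the right and rows downward; lengths in m; the calibration is good to about 2 mm. A picture is of the moment at which its call begins. There is no depth.
- r.finish_job(): hands the job in; it is judged then, once.
The state is a dict: "time_s": time; "joints": joint angles; "joint_velocities": joint speeds; "effort": joint torques, N m; "tcp_pos": TCP position; "ee_rot": TCP orientation; "wrist_force": force on the tool from outside, world axes, zero at the start; "moment": the same for the moment, N m; "gripper_width": opening from 0.0 (shut) to 1.0 (fully open); "gripper_force": force on a finger pad.
Only numpy, scipy, OpenCV 4.12 (cv2) and the standard library are available. Lean on these libraries where they do the work, as an engineer would, in place of code of your own. Each camera call takes 0.05 s, during which the arm holds its last target. There are 200 camera calls.

TASK

Push the red gate at the low end of the sloped roller lane fully down, so that the lane is stopped. Then load the lane from its yellow-marked high end, setting down and letting go one thing at a time so that it runs down by itself before the next one is put in: first the small round tin, lid up, then the two sanding blocks, lying flat and lengthwise, so that at the end the tin stands against the gate and the blocks stand close behind it one after the other. Leave the dished wooden block and the large pot where they are.

Things in the scene. Friction and masses are not known exactly. Their poses are not given: they have to be found in the camera images.
- lane: Sloped roller lane on a fixed stand. Origin: middle of its width, at the gate's inner face (low end, 46 mm above the table), in the plane of the roller tops. y runs up the lane, x across, z square off the rollers. Slope 14 degrees (0.244 rad); straight, 84 mm wide between side walls 10 mm high over the rollers; it ends at y = 0.36. Things roll down it freely but do not shift sideways.
- loading_place (a point): Middle of the yellow loading end: on the roller tops, on the lane's middle line, at y = 0.30 of the lane, about 118 mm above the table. Rollers (12 mm thick, every 20 mm) and walls are yellow from y = 0.25 to 0.36; grey below. The high end is open. Axes as the lane's.
- gate (a joint): How far the red gate at the low end stands above its shut place, in m, along the lane's z axis: 0 is shut (fully down, things stop at it), 0.046 is the top of its travel. It starts raised, when things would pass under it. It stays where it is left; about 3 N moves it.
- gate_top (a point): Middle of the top of the gate's black push bar (56 mm across the lane, 22 mm along it); the point moves with the gate, and is 74 mm off the roller plane when it is shut. Two guide posts, 62 mm high, stand beside the gate, centred 52 mm either side of it.
- tin: Low round tin, white with a tan lid, 65 mm in diameter, 29 mm high, about 70 g. Origin at the centre of its underside, z up through the lid.
- block_a: Sanding block of cork wrapped in dark emery paper, a cuboid 50 mm (its x) by 95 mm (its y, lengthwise) by 29 mm high, about 80 g. Origin at the centre of its underside.
- block_b: Second sanding block, same as the first.
- doming_block: Bystander: square hardwood block with round dishes in it, 55 x 55 mm, 40 mm high. Origin at the centre of its underside.
- big_pot: Bystander: large round pot with a cream lid, 90 mm in diameter, 32 mm high. Origin at the centre of its underside.

How it is judged:
By the outcome, as a careful person would: the job done as asked, in the order asked, and still so for the second after the job is handed in, with the robot touching nothing.
It also fails if it takes over 69 s, if anything falls off the work surface, if the arm or the gripper's body presses on something with over 40 N, if the wrist force passes 120 N, or if a joint passes its speed limit or range.

## Working session

There is one attempt and no reset: what is moved stays moved. The work goes in short steps, Python scripts to look and compute and a tool call to move; the robot and the scene stay as the last step left them, time stands still between calls to the robot, and variables do not carry over. Pictures are saved under pics/ and viewed, at most 10 in all, crops included, and the job is handed in when it is done.

Besides the shell and the picture viewer there is one more tool, called after "Request:" in YAML: its name, and indented under it one key for each argument. servo_tool: Moves the arm, as the interface text tells. Its arguments: {"type":"object","properties":{"commands":{"type":"array","items":{"type":"array","items":{"type":"array","items":{"type":"number"}}}}},"required":["commands"]}

```bash
mkdir -p pics; python3 - <<'E'
from station import r
import cv2,pickle
d={n:r.capture(n) for n in("scene","side","wrist")}
pickle.dump(d,open("c0.pkl","wb"))
for n in("scene","side"): cv2.imwrite(f"pics/{n}0.png",d[n]["pixels"][:,:,::-1])
s=r.sense();print(s["time_s"],s["ee_rot"],s["tcp_pos"],s["wrist_force"])
E
```

```text
0.15 [[-6.93191450e-05 -9.99998617e-01 -1.66186982e-03]
 [-9.99999986e-01  6.95744323e-05 -1.53557144e-04]
 [ 1.53672556e-04  1.66185915e-03 -9.99998607e-01]] [6.24580554e-01 1.50588767e-05 2.32714788e-01] [-0.26855693 -0.70306506  0.15964738]
```

View pics/scene0.png

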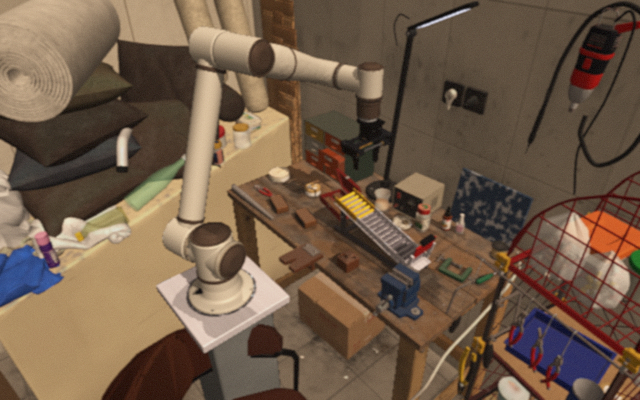

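View pics/side0.png

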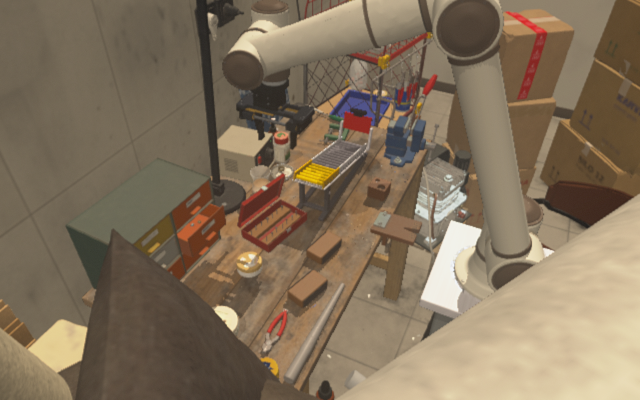

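```bash
cat > h.py <<'E'
import numpy as np,cv2
def proj(c,P):
    q=c["R"]@np.asarray(P,float)+np.ravel(c["t"]);q=np.array(c["camera_matrix"])@q;return q[:2]/q[2]
def ray(c,uv):
    R=np.array(c["R"]);o=-R.T@np.ravel(c["t"]);d=R.T@np.linalg.solve(c["camera_matrix"],[uv[0],uv[1],1]);return o,d/np.linalg.norm(d)
def onz(c,uv,z):
    o,d=ray(c,uv);return o+d*(z-o[2])/d[2]
def tri(*cu):
    A=np.zeros((3,3));b=np.zeros(3)
    for c,uv in cu:
        o,d=ray(c,uv);M=np.eye(3)-np.outer(d,d);A+=M;b+=M@o
    return np.linalg.solve(A,b)
E
python3 - <<'E'
import pickle,cv2
from h import *
d=pickle.load(open("c0.pkl","rb"))
s,w,e=d["scene"],d["wrist"],d["side"]
im=cv2.resize(s["pixels"][150:300,230:450,::-1],None,fx=3.6,fy=3.6,interpolation=cv2.INTER_CUBIC)
cv2.imwrite("pics/s1.png",im)
im=cv2.resize(e["pixels"][100:340,200:440,::-1],None,fx=2.5,fy=2.5,interpolation=cv2.INTER_CUBIC)
cv2.imwrite("pics/e1.png",im)
cv2.imwrite("pics/w0.png",w["pixels"][:,:,::-1])
E
```

```text
(no output)
```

View pics/s1.png

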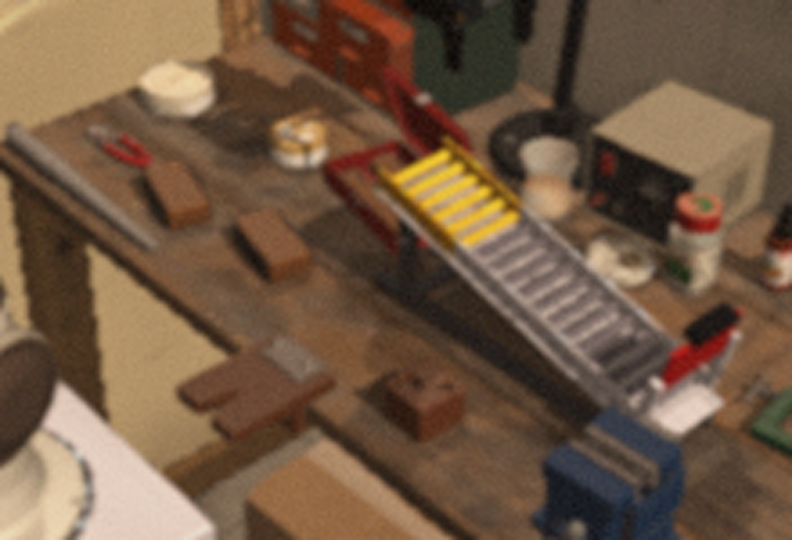

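View pics/e1.png

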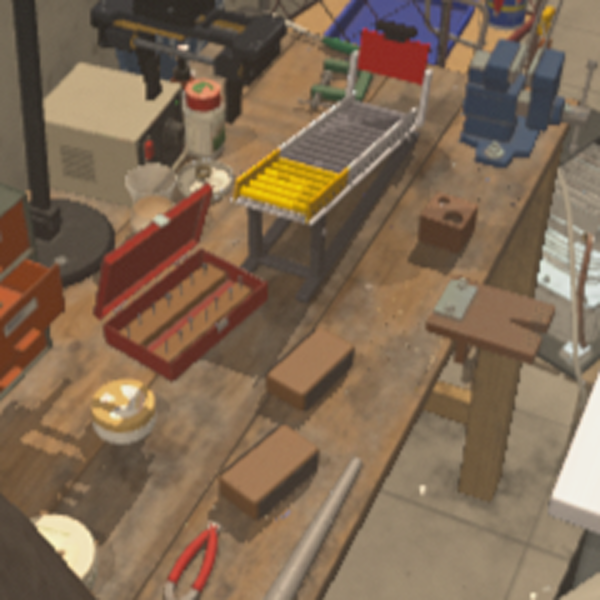

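View pics/w0.png

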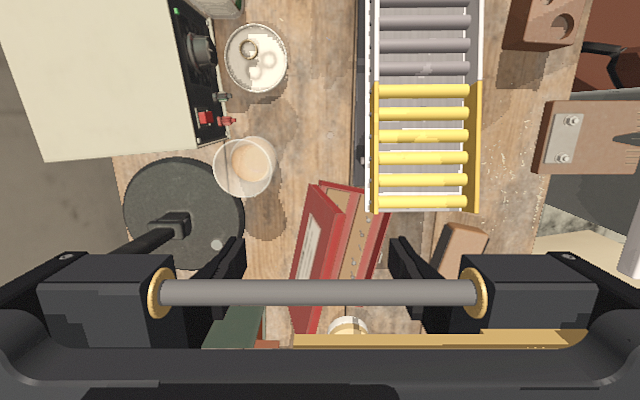

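```bash
python3 - <<'E'
import pickle
from h import *
np.set_printoptions(precision=4,suppress=True)
d=pickle.load(open("c0.pkl","rb"))
s,w,e=d["scene"],d["wrist"],d["side"]
S=lambda u,v:(u/3.6+230,v/3.6+150)
E=lambda u,v:(u/2.5+200,v/2.5+100)
for n,a,b,c in [("hiFar",(448,142),(236,192),(372,212)),("hiNear",(380,172),(312,213),(480,210)),("boundNear",(455,245),(348,173),(478,80)),("boundFar",(520,215),(275,153),(374,83))]:
    print(n,tri((s,S(*a)),(e,E(*b)),(w,c)),tri((e,E(*b)),(w,c)))
print("gate",tri((s,S(712,322)),(e,E(395,28))))
print("red top-ish base", tri((s,S(665,378)),(e,E(427,82))))
print("tin",tri((s,S(300,130)),(e,E(124,402))),onz(e,E(124,402),.029),onz(s,S(300,130),.029))
print("pot",onz(s,S(177,80),.032))
for B in [[(268,372),(320,333),(354,350),(303,388)],[(220,475),(285,428),(318,455),(258,495)]]:
    P=np.array([onz(e,E(*p),.029) for p in B]);print(P[:,:2],P.mean(0))
    print([np.linalg.norm(P[i]-P[i-1]) for i in range(4)], [np.degrees(np.arctan2(*(P[j]-P[i])[[1,0]])) for i,j in((0,1),(3,2))])
for p in [(172,190),(270,235)]: print("blk scene",onz(s,S(*p),.029))
print("cam w rel", -w["R"].T@np.ravel(w["t"]))
E
```

```text
hiFar [0.5735 0.0049 0.132 ] [0.5706 0.0064 0.1277]
hiNear [0.4796 0.0038 0.1357] [0.4756 0.005  0.1309]
boundNear [ 0.4831 -0.107   0.1091] [ 0.482  -0.1077  0.1068]
boundFar [ 0.574  -0.1062  0.1057] [ 0.5738 -0.1048  0.1081]
gate [ 0.5328 -0.372   0.1499]
red top-ish base [ 0.485  -0.3593  0.0968]
tin [0.5768 0.251  0.0299] [0.5719 0.2533 0.029 ] [0.5843 0.2548 0.029 ]
pot [0.5403 0.4388 0.032 ]
[[0.4586 0.1522]
 [0.4336 0.0753]
 [0.3901 0.0833]
 [0.416  0.1572]] [0.4246 0.117  0.029 ]
[np.float64(0.04295223869366973), np.float64(0.08086568280372812), np.float64(0.04421351953302982), np.float64(0.07824798262056776)] [np.float64(-108.04424681305387), np.float64(-109.30495781360315)]
[[0.4399 0.295 ]
 [0.4092 0.2144]
 [0.3651 0.232 ]
 [0.3962 0.3009]] [0.4026 0.2606 0.029 ]
[np.float64(0.04405887202716225), np.float64(0.08624609617730626), np.float64(0.04752058330507828), np.float64(0.07564231337508948)] [np.float64(-110.82313198990796), np.float64(-114.31349687781739)]
blk scene [0.399  0.2502 0.029 ]
blk scene [0.4283 0.1129 0.029 ]
cam w rel [ 0.6234 -0.082   0.3837]
```

The overview shows the gate (scene ~(428,240)), the tin ((313,186)), the pot ((279,172)), blocks at ((278,203), (305,215)), and the wrist view has the yellow lane end between (372,212) and (480,80). Next is moving above the gate with the jaws shut.

Request:
servo_tool:
  commands:
    - [[1, 46, 11, 3, 0, 0, 0], [1, 92, 23, 6, 0, 0, 0], [1, 138, 34, 9, 0, 0, 0], [1, 184, 46, 12, 0, 0, 0], [1, 230, 57, 15, 0, 0, 0]]

```text
time_s: 0.65
tcp_pos: [0.5671, -0.2315, 0.2182]
ee_rot: [[0.0, -1.0, -0.0], [-1.0, -0.0, 0.0], [-0.0, 0.0, -1.0]]
wrist_force: [0.8, 0.4, 0.3]
gripper_width: 0.63
gripper_force: 0.0
```

Request:
servo_tool:
  commands:
    - [[1, 46, 11, 5, 0, 0, 0], [1, 92, 23, 10, 0, 0, 0], [1, 138, 34, 15, 0, 0, 0], [1, 138, 34, 19, 0, 0, 0], [1, 138, 34, 19, 0, 0, 0]]

```text
time_s: 1.15
tcp_pos: [0.5328, -0.3687, 0.198]
ee_rot: [[-0.003, -1.0, -0.002], [-1.0, 0.003, 0.002], [-0.002, 0.002, -1.0]]
wrist_force: [0.4, 0.0, -0.3]
gripper_width: 0.167
gripper_force: 0.0
```

```bash
python3 - <<'E'
from station import r
import cv2,pickle
d={n:r.capture(n) for n in("scene","side","wrist")}
pickle.dump(d,open("c1.pkl","wb"))
a=cv2.resize(d["side"]["pixels"][70:220,280:430],(400,400),interpolation=cv2.INTER_CUBIC)
b=cv2.resize(d["scene"]["pixels"][170:320,340:490],(400,400),interpolation=cv2.INTER_CUBIC)
c=d["wrist"]["pixels"][::2,::2]
im=cv2.hconcat([a,b]); cv2.imwrite("pics/g1.png",im[:,:,::-1]); cv2.imwrite("pics/w1.png",d["wrist"]["pixels"][:,:,::-1])
s=r.sense();print(s["time_s"],s["tcp_pos"],s["wrist_force"],s["gripper_width"])
E
```

```text
1.3 [ 0.53446457 -0.36695202  0.19972902] [-0.86206694  0.36486367 -0.39230332] 0.047926567914171554
```

View pics/g1.png

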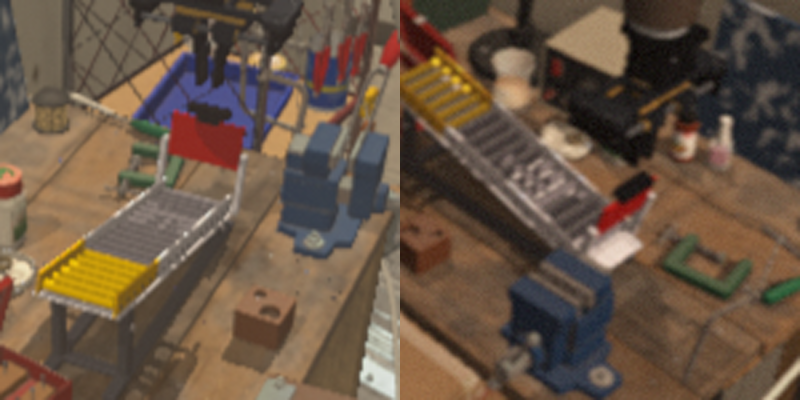

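```bash
python3 - <<'E'
import pickle
from h import *
np.set_printoptions(precision=4,suppress=True)
d=pickle.load(open("c1.pkl","rb"))
s,e=d["scene"],d["side"]
S=lambda u,v:((u-400)*.375+340,v*.375+170)
E=lambda u,v:(u*.375+280,v*.375+70)
for n,a,b in [("bartop",(633,186),(210,107)),("barL",(613,197),(232,117)),("barR",(653,178),(190,108))]:
    p=tri((s,S(*a)),(e,E(*b)));print(n,p,proj(s,p)-S(*a),proj(e,p)-E(*b))
t=[.5345,-.367,.189]
u=proj(e,t);v=proj(s,t);print((u-[280,70])/.375,(v-[340,170])/.375+[400,0])
E
```

```text
bartop [ 0.53   -0.3735  0.1524] [-0.153   0.1726] [-0.1257 -0.1801]
barL [ 0.4997 -0.3691  0.1492] [-0.2529  0.2776] [-0.2084 -0.2894]
barR [ 0.5598 -0.3763  0.1461] [-1.0935  1.2463] [-0.8898 -1.3108]
[206.1388  81.1807] [634.5478 157.1968]
```

View pics/w1.png

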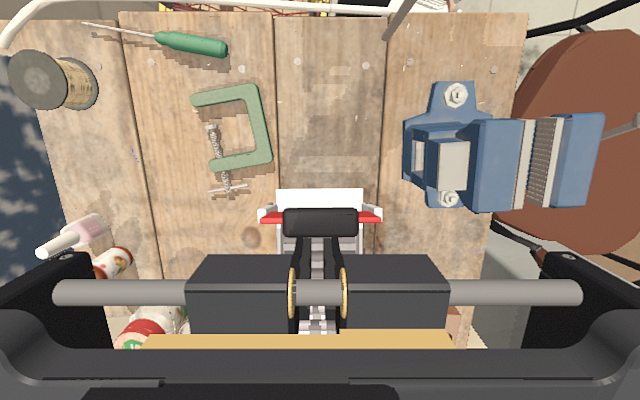

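```bash
python3 - <<'E'
import pickle
from h import *
d=pickle.load(open("c1.pkl","rb"));w=d["wrist"]
for z in(.15,.16):
  for p in [(283,222),(358,222),(320,207),(320,235)]: print(z,p,onz(w,p,z).round(4))
E
```

```text
0.15 (283, 222) [ 0.5575 -0.3718  0.15  ]
0.15 (358, 222) [ 0.5026 -0.3719  0.15  ]
0.15 (320, 207) [ 0.5304 -0.3834  0.15  ]
0.15 (320, 235) [ 0.5303 -0.3615  0.15  ]
0.16 (283, 222) [ 0.5562 -0.3757  0.16  ]
0.16 (358, 222) [ 0.5041 -0.3757  0.16  ]
0.16 (320, 207) [ 0.5305 -0.3867  0.16  ]
0.16 (320, 235) [ 0.5305 -0.3659  0.16  ]
```

The wrist view shows the black bar at (283–358, 207–235), right in front of the closed fingers, so its top is at about (0.530, -0.372, 0.150).

Request:
servo_tool:
  commands:
    - [[1, 4, 4, 25, 0, 0, 0], [1, 4, 4, 38, 0, 0, 0], [1, 1, 4, 48, 0, 0, 0], [1, -1, 4, 57, 0, 0, 0], [1, -3, 4, 66, 0, 0, 0]]

```text
time_s: 1.8
tcp_pos: [0.5304, -0.3643, 0.1336]
ee_rot: [[0.001, -1.0, 0.0], [-1.0, -0.001, -0.0], [0.0, -0.0, -1.0]]
wrist_force: [-0.6, 1.6, 3.5]
gripper_width: 0.005
gripper_force: 1.5
```

Request:
servo_tool:
  commands:
    - [[1, 0, 0, 2, 0, 0, 0], [1, -1, 0, 4, 0, 0, 0], [1, -1, 0, 6, 0, 0, 0], [1, -1, 0, 7, 0, 0, 0], [1, -1, 0, 7, 0, 0, 0]]

```text
time_s: 2.3
tcp_pos: [0.5304, -0.3642, 0.1304]
ee_rot: [[0.001, -1.0, 0.002], [-1.0, -0.001, -0.002], [0.002, -0.002, -1.0]]
wrist_force: [-3.1, 5.2, 15.7]
gripper_width: 0.005
gripper_force: 7.0
```

Request:
servo_tool:
  commands:
    - [[1, 1, 0, -30, 0, 0, 0], [1, -5, 0, -75, 0, 0, 0], [0, -45, -2, -95, 0, 0, 0], [0, -94, -5, -95, 0, 0, 0], [0, -143, -9, -95, 0, 0, 0]]

```text
time_s: 2.8
tcp_pos: [0.5392, -0.2201, 0.2225]
ee_rot: [[-0.002, -1.0, 0.003], [-1.0, 0.002, -0.0], [0.0, -0.003, -1.0]]
wrist_force: [0.5, -0.0, -0.5]
gripper_width: 0.193
gripper_force: 0.0
```

Request:
servo_tool:
  commands:
    - [[0, -49, -3, 0, 0, 0, 0], [0, -98, -6, 0, 0, 0, 0], [0, -147, -9, 0, 0, 0, 0], [0, -196, -12, 0, 0, 0, 0], [0, -245, -15, 0, 0, 0, 0]]

```text
time_s: 3.3
tcp_pos: [0.554, 0.0259, 0.2217]
ee_rot: [[-0.0, -1.0, 0.001], [-1.0, 0.0, 0.0], [-0.0, -0.001, -1.0]]
wrist_force: [1.1, 0.1, -0.3]
gripper_width: 0.651
gripper_force: 0.0
```

Request:
servo_tool:
  commands:
    - [[0, -49, -4, 0, 0, 0, 0], [0, -98, -8, 0, 0, 0, 0], [0, -147, -12, 0, 0, 0, 0], [0, -196, -16, 0, 0, 0, 0], [0, -245, -20, 0, 0, 0, 0]]

```text
time_s: 3.8
tcp_pos: [0.5741, 0.271, 0.2216]
ee_rot: [[0.0, -1.0, 0.001], [-1.0, -0.0, 0.0], [-0.0, -0.001, -1.0]]
wrist_force: [0.4, 0.4, 0.2]
gripper_width: 0.989
gripper_force: 0.0
```

```bash
python3 - <<'E'
from station import r
import cv2,pickle
s=r.sense();print(s["time_s"],s["tcp_pos"],s["wrist_force"],s["gripper_width"])
d={n:r.capture(n) for n in("scene","side","wrist")}
pickle.dump(d,open("c2.pkl","wb"))
b=cv2.resize(d["scene"]["pixels"][200:275,380:455],(400,400),interpolation=cv2.INTER_CUBIC)
im=cv2.hconcat([cv2.resize(d["wrist"]["pixels"],(400,400)),b])
im=cv2.vconcat([cv2.copyMakeBorder(d["wrist"]["pixels"],0,0,0,160,0),])[:, :]
im[:160,640:800]=cv2.resize(d["scene"]["pixels"][210:270,395:455],(160,160)); im[200:360,640:800]=cv2.resize(d["side"]["pixels"][90:150,320:380],(160,160))
cv2.imwrite("pics/w2.png",im[:,:,::-1])
E
```

```text
3.8 [0.57405402 0.27103979 0.22156267] [0.43803492 0.37236841 0.22195762] 0.9892916285157572
```

View pics/w2.png

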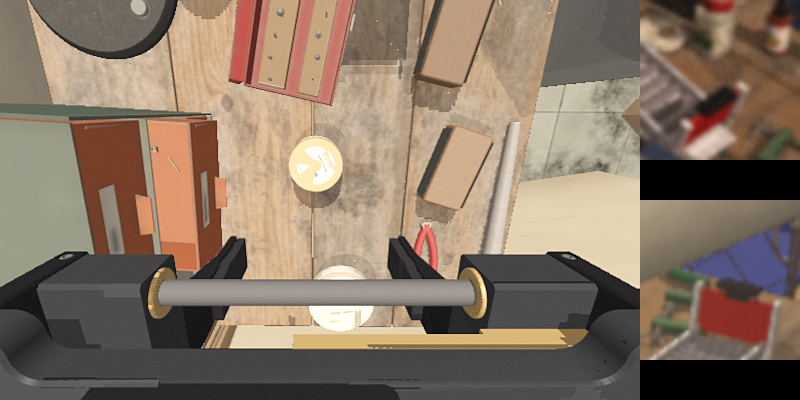

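Tin's lid is at (316,165), the upper sanding block's top at about (458,167), the other is partly cut off at (457,40), and drawers sit at columns <227. The gate crop shows the bar down between its posts.

```bash
python3 - <<'E'
import pickle
from h import *
np.set_printoptions(precision=4,suppress=True)
d=pickle.load(open("c2.pkl","rb"));w=d["wrist"];e=d["side"];s=d["scene"]
print("tin",onz(w,(316,165),.029), "r",onz(w,(289,165),.029),onz(w,(343,165),.029))
for z in(.03,.06,.1,.15): print("drawer",z,onz(w,(227,190),z),onz(w,(218,122),z), "box",onz(w,(331,103),z))
P=np.array([onz(w,p,.029) for p in [(451,126),(491,139),(463,209),(425,195)]]);print(P[:,:2],P.mean(0))
print([np.linalg.norm(P[i]-P[i-1]) for i in range(4)],[np.degrees(np.arctan2(*(P[i]-P[j])[[1,0]])) for i,j in((3,0),(2,1))])
m=cv2.inRange(cv2.cvtColor(e["pixels"],cv2.COLOR_RGB2HSV),(5,130,120),(14,255,255))[150:300,100:240]
print(onz(w,(180,122),.1), [ (e["pixels"][y,x]) for x,y in((224,243),)])
# drawer handles: e1 pixel right end of open drawer (62,300) in e1 crop
c=pickle.load(open("c0.pkl","rb"))["side"]
for p in((224,221),(224,208)):
  o,dd=ray(c,p)
  print([ (o+dd*(z-o[2])/dd[2]).round(3) for z in(.03,.06,.1)])
print("tri",tri((c,(224,208)),(w,(216,120))))
E
```

```text
tin [0.5742 0.2531 0.029 ] r [0.606  0.2533 0.029 ] [0.5424 0.253  0.029 ]
drawer 0.03 [0.6814 0.2839 0.03  ] [0.6847 0.2048 0.03  ] box [0.558  0.1839 0.03  ]
drawer 0.06 [0.6719 0.2758 0.06  ] [0.6749 0.2037 0.06  ] box [0.5593 0.1846 0.06  ]
drawer 0.1 [0.6592 0.2651 0.1   ] [0.6618 0.2022 0.1   ] box [0.5611 0.1856 0.1   ]
drawer 0.15 [0.6434 0.2517 0.15  ] [0.6455 0.2004 0.15  ] box [0.5634 0.1868 0.15  ]
[[0.4216 0.2078]
 [0.3737 0.222 ]
 [0.3927 0.3068]
 [0.4416 0.2891]] [0.4074 0.2564 0.029 ]
[np.float64(0.08374412274396882), np.float64(0.04997365938184189), np.float64(0.08691680743735629), np.float64(0.05203840792781661)] [np.float64(76.166837807242), np.float64(77.37351882972798)]
[0.6958 0.2024 0.1   ] [array([150, 122,  92], dtype=uint8)]
[array([0.712, 0.157, 0.03 ]), array([0.691, 0.183, 0.06 ]), array([0.663, 0.217, 0.1  ])]
[array([0.743, 0.111, 0.03 ]), array([0.72 , 0.138, 0.06 ]), array([0.691, 0.175, 0.1  ])]
tri [0.6602 0.2024 0.1311]
```

Request:
servo_tool:
  commands:
    - [[0, 6, 0, 20, 0, 0, 0.15], [0, 12, 0, 40, 0, 0, 0.3], [0, 18, 0, 60, 0, 0, 0.45], [0, 18, 0, 80, 0, 0, 0.6], [0, 18, 0, 100, 0, 0, 0.74]]

```text
time_s: 4.45
tcp_pos: [0.5741, 0.2495, 0.121]
ee_rot: [[-0.68, -0.733, 0.0], [-0.733, 0.68, 0.0], [-0.0, -0.0, -1.0]]
wrist_force: [-0.3, 1.1, -0.4]
gripper_width: 1.002
gripper_force: 0.0
```

Request:
servo_tool:
  commands:
    - [[0, 0, 0, 10, 0, 0, 0.15], [0, 0, 0, 20, 0, 0, 0.3], [0, 0, 0, 30, 0, 0, 0.45], [0, 0, 0, 40, 0, 0, 0.6], [0, 0, 0, 50, 0, 0, 0.74]]

```text
time_s: 4.95
tcp_pos: [0.5742, 0.2497, 0.0713]
ee_rot: [[-0.997, -0.083, 0.0], [-0.083, 0.997, -0.0], [-0.0, -0.0, -1.0]]
wrist_force: [-0.3, 0.6, 0.7]
gripper_width: 0.998
gripper_force: 0.0
```

Request:
servo_tool:
  commands:
    - [[0, 0, 3, 16, 0, 0, 0.07], [0, 0, 3, 32, 0, 0, 0.07], [0, 0, 3, 47, 0, 0, 0.07], [1, 0, 3, 47, 0, 0, 0.07], [1, 0, 3, 47, 0, 0, 0.07]]

```text
time_s: 5.45
tcp_pos: [0.574, 0.2532, 0.0248]
ee_rot: [[-1.0, -0.02, 0.0], [-0.02, 1.0, -0.0], [-0.0, -0.0, -1.0]]
wrist_force: [0.6, 0.6, 0.4]
gripper_width: 0.896
gripper_force: 0.0
```

Request:
servo_tool:
  commands:
    - [[1, 0, 0, 0, 0, 0, 0], [1, 0, 0, 0, 0, 0, 0], [1, 0, 0, 0, 0, 0, 0], [1, 0, 0, 0, 0, 0, 0], [1, 0, 0, -10, 0, 0, 0]]

```text
time_s: 5.95
tcp_pos: [0.5727, 0.2535, 0.0337]
ee_rot: [[-1.0, -0.02, -0.003], [-0.02, 1.0, -0.001], [0.003, -0.001, -1.0]]
wrist_force: [0.2, 0.1, -0.2]
gripper_width: 0.732
gripper_force: 30.0
```

Request:
servo_tool:
  commands:
    - [[1, 0, 0, -40, 0, 0, 0], [1, 0, 0, -85, 0, 0, 0], [1, 0, -15, -130, 0, 0, -0.15], [1, 5, -45, -165, 0, 0, -0.3], [1, 15, -80, -190, 0, 0, -0.45]]

```text
time_s: 6.45
tcp_pos: [0.561, 0.174, 0.2278]
ee_rot: [[-0.888, -0.461, 0.004], [-0.461, 0.888, 0.002], [-0.004, 0.0, -1.0]]
wrist_force: [0.9, -0.2, -0.9]
gripper_width: 0.734
gripper_force: 30.0
```

Request:
servo_tool:
  commands:
    - [[1, 26, -38, 0, 0, 0, -0.145], [1, 53, -76, 0, 0, 0, -0.29], [1, 80, -114, 0, 0, 0, -0.435], [1, 107, -152, 0, 0, 0, -0.58], [1, 134, -190, 0, 0, 0, -0.725]]

```text
time_s: 6.95
tcp_pos: [0.5268, -0.0545, 0.225]
ee_rot: [[-0.37, -0.929, 0.0], [-0.929, 0.37, 0.001], [-0.001, -0.0, -1.0]]
wrist_force: [0.4, -0.0, -0.9]
gripper_width: 0.733
gripper_force: 30.0
```

Request:
servo_tool:
  commands:
    - [[1, 0, 0, 0, 0, 0, -0.13], [1, 0, 0, 0, 0, 0, -0.26], [1, 0, 0, 0, 0, 0, -0.379], [1, 0, 0, 0, 0, 0, -0.379], [1, 0, 0, 0, 0, 0, -0.379]]

```text
time_s: 7.45
tcp_pos: [0.5275, -0.0529, 0.2247]
ee_rot: [[-0.009, -1.0, -0.0], [-1.0, 0.009, 0.0], [-0.0, 0.0, -1.0]]
wrist_force: [0.4, -0.2, -1.0]
gripper_width: 0.738
gripper_force: 30.0
```

```bash
python3 - <<'E'
from station import r
import cv2,pickle
from h import *
s=r.sense();print(s["time_s"],s["tcp_pos"],s["ee_rot"].round(3) if hasattr(s["ee_rot"],"round") else s["ee_rot"])
w=r.capture("wrist");pickle.dump(w,open("c3.pkl","wb"))
d0=pickle.load(open("c0.pkl","rb"))["wrist"]
for n,c in(("start",d0),("now",w)):
  m=cv2.inRange(cv2.cvtColor(c["pixels"],cv2.COLOR_RGB2HSV),(22,150,110),(32,255,255))
  m[270:]=0
  for v in range(60,240,12):
    q=np.flatnonzero(m[v]); 
    if len(q)>20: print(n,v,q.min(),q.max(),len(q),onz(c,((q.min()+q.max())/2,v),.125).round(4))
cv2.imwrite("pics/w3.png",w["pixels"][:,:,::-1])
E
```

```text
7.45 [ 0.52754397 -0.05286169  0.2246802 ] [[-0.009 -1.    -0.   ]
 [-1.     0.009  0.   ]
 [-0.     0.    -1.   ]]
start 96 380 466 76 [ 0.5346 -0.094   0.125 ]
now 156 272 356 52 [ 0.5282 -0.0983  0.125 ]
```

View pics/w3.png

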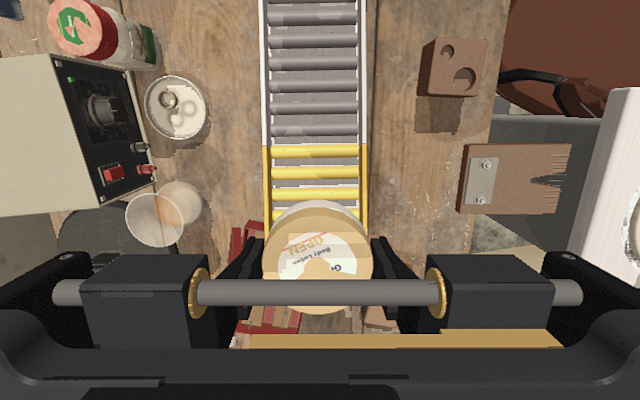

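Wrist view: the tin is held lid up at (318,255), centred over the lane, whose walls run at columns 265 and 366 at the yellow edge (row 146). Next I tilt by 14° and lower.

Request:
servo_tool:
  commands:
    - [[1, 4, 0, 20, 0, -0.12, -0.009], [1, 9, 0, 40, 0, -0.244, -0.009], [1, 9, 0, 55, 0, -0.244, -0.009], [1, 9, 0, 70, 0, -0.244, -0.009], [1, 9, 0, 76, 0, -0.244, -0.009]]

```text
time_s: 8.0
tcp_pos: [0.5269, -0.0622, 0.147]
ee_rot: [[-0.0, -1.0, -0.002], [-0.97, -0.0, 0.242], [-0.242, 0.002, -0.97]]
wrist_force: [-0.6, -0.2, -1.2]
gripper_width: 0.733
gripper_force: 30.0
```

Request:
servo_tool:
  commands:
    - [[1, 0, 0, 0, 0, 0, 0], [1, 0, 0, 1, 0, 0, 0], [1, 0, 0, 2, 0, 0, 0], [1, 0, 0, 2, 0, 0, 0], [1, 0, 0, 2, 0, 0, 0]]

```text
time_s: 8.5
tcp_pos: [0.5279, -0.0614, 0.1471]
ee_rot: [[0.003, -1.0, 0.001], [-0.97, -0.003, 0.242], [-0.242, -0.002, -0.97]]
wrist_force: [-0.9, -0.4, -0.5]
gripper_width: 0.735
gripper_force: 30.0
```

Request:
servo_tool:
  commands:
    - [[1, 0, 0, 1, 0, 0, 0], [1, 0, 0, 1, 0, 0, 0], [1, 0, 0, 2, 0, 0, 0], [1, 0, 0, 2, 0, 0, 0], [1, 0, 0, 2, 0, 0, 0]]

```text
time_s: 9.0
tcp_pos: [0.5277, -0.0611, 0.1446]
ee_rot: [[0.002, -1.0, 0.0], [-0.97, -0.002, 0.242], [-0.242, -0.001, -0.97]]
wrist_force: [-0.2, -0.8, 0.4]
gripper_width: 0.732
gripper_force: 30.0
```

Request:
servo_tool:
  commands:
    - [[1, 0, 0, 1, 0, 0, 0], [1, 0, 0, 1, 0, 0, 0], [1, 0, 0, 2, 0, 0, 0], [1, 0, 0, 2, 0, 0, 0], [1, 0, 0, 2, 0, 0, 0]]

```text
time_s: 9.5
tcp_pos: [0.5278, -0.0607, 0.143]
ee_rot: [[0.003, -1.0, 0.001], [-0.97, -0.002, 0.241], [-0.241, -0.001, -0.97]]
wrist_force: [-0.4, -1.9, 0.3]
gripper_width: 0.733
gripper_force: 30.0
```

Request:
servo_tool:
  commands:
    - [[0, 0, 0, 0, 0, 0, 0], [0, 0, 0, 0, 0, 0, 0], [0, 0, 0, 0, 0, 0, 0], [0, 0, 0, 0, 0, 0, 0], [0, 0, 0, 0, 0, 0, 0]]

```text
time_s: 10.0
tcp_pos: [0.5277, -0.0605, 0.1427]
ee_rot: [[0.002, -1.0, 0.0], [-0.97, -0.002, 0.242], [-0.242, -0.001, -0.97]]
wrist_force: [-0.2, -0.6, -0.1]
gripper_width: 0.987
gripper_force: 0.0
```

Request:
servo_tool:
  commands:
    - [[0, 0, 0, 0, 0, 0, 0], [0, 0, 0, 0, 0, 0, 0], [0, 0, 0, 0, 0, 0, 0], [0, 0, 0, 0, 0, 0, 0], [0, 0, 0, -20, 0, 0, 0]]

```text
time_s: 10.5
tcp_pos: [0.5259, -0.0649, 0.1599]
ee_rot: [[0.001, -1.0, -0.006], [-0.97, -0.002, 0.242], [-0.242, 0.005, -0.97]]
wrist_force: [0.7, -0.6, 0.0]
gripper_width: 1.001
gripper_force: 0.0
```

```bash
python3 - <<'E'
from station import r
import cv2,pickle
d={n:r.capture(n) for n in("scene","side","wrist")}
pickle.dump(d,open("c4.pkl","wb"))
im=cv2.hconcat([cv2.resize(d["wrist"]["pixels"][:, 100:540],(400,364)),cv2.resize(d["side"]["pixels"][90:226,260:410],(400,364),interpolation=cv2.INTER_CUBIC)])
cv2.imwrite("pics/w4.png",im[:,:,::-1])
E
```

```text
(no output)
```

View pics/w4.png

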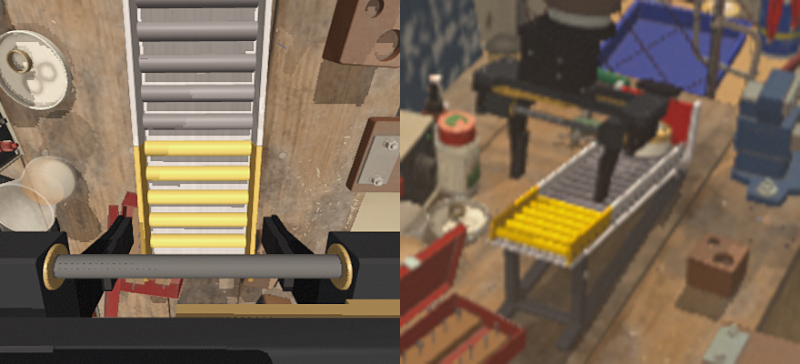

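The tin has run down to the gate (right panel at (660,145)), and the fingers are empty. Now for the block nearer the lane.

Request:
servo_tool:
  commands:
    - [[0, 0, 0, -45, 0, 0.08, 0], [0, -40, 15, -50, 0, 0.16, 0], [0, -85, 32, -45, 0, 0.244, 0], [0, -130, 49, -35, 0, 0.244, 0], [0, -175, 66, -25, 0, 0.244, 0]]

```text
time_s: 11.15
tcp_pos: [0.4597, 0.1001, 0.2281]
ee_rot: [[0.003, -1.0, 0.001], [-1.0, -0.003, 0.0], [-0.0, -0.001, -1.0]]
wrist_force: [1.5, 0.5, 0.9]
gripper_width: 0.999
gripper_force: 0.0
```

Request:
servo_tool:
  commands:
    - [[0, -30, 32, 0, 0, 0, 0], [0, -45, 32, 0, 0, 0, 0], [0, -45, 32, 0, 0, 0, 0], [0, -45, 32, 0, 0, 0, 0], [0, -45, 32, 0, 0, 0, 0]]

```text
time_s: 11.65
tcp_pos: [0.4295, 0.1424, 0.2281]
ee_rot: [[0.001, -1.0, 0.0], [-1.0, -0.001, -0.0], [0.0, -0.0, -1.0]]
wrist_force: [-0.5, -0.0, 0.2]
gripper_width: 1.0
gripper_force: 0.0
```

```bash
python3 - <<'E'
from station import r
import cv2,pickle
from h import *
np.set_printoptions(precision=4,suppress=True)
s=r.sense();print(s["time_s"],s["tcp_pos"],s["ee_rot"])
w=r.capture("wrist");pickle.dump(w,open("c5.pkl","wb"))
old=pickle.load(open("c2.pkl","rb"))["wrist"]
hs=lambda c:cv2.cvtColor(c["pixels"],cv2.COLOR_RGB2HSV)
for p in((458,167),(450,185),(470,150),(457,40),(380,165),(260,200),(400,230),(350,100),(500,60)): print(p,hs(old)[p[1],p[0]],old["pixels"][p[1],p[0]])
for P in((.4246,.117,.029),(.405,.258,.029)): print("proj",proj(w,P))
u,v=proj(w,(.4246,.117,.029)).astype(int)
for dv in range(-80,81,16):
    print(v+dv,[tuple(int(k) for k in hs(w)[v+dv,u+du]) for du in range(-64,65,16)] if 0<=v+dv<400 else "")
E
```

```text
11.65 [0.4295 0.1424 0.2281] [[ 0.0007 -1.      0.0004]
 [-1.     -0.0007 -0.0005]
 [ 0.0005 -0.0004 -1.    ]]
(458, 167) [ 15  82 208] [208 174 141]
(450, 185) [ 15  82 209] [209 176 142]
(470, 150) [ 14  79 209] [209 175 144]
(457, 40) [ 14  84 188] [188 155 126]
(380, 165) [ 17  61 198] [198 177 151]
(260, 200) [ 16  81 226] [226 192 154]
(400, 230) [ 13  88 136] [136 110  89]
(350, 100) [ 16  70 194] [194 169 141]
(500, 60) [ 16  76 162] [162 140 114]
proj [319.8652 160.6952]
proj [334.0706 265.4171]
80 [(16, 80, 93), (14, 61, 101), (15, 86, 133), (15, 91, 145), (16, 69, 158), (15, 77, 163), (15, 78, 179), (15, 67, 164), (16, 66, 162)]
96 [(16, 71, 94), (17, 70, 91), (15, 80, 127), (15, 83, 172), (14, 80, 172), (14, 79, 162), (16, 90, 178), (16, 61, 160), (15, 58, 153)]
112 [(15, 67, 118), (15, 71, 111), (15, 76, 141), (16, 85, 175), (15, 97, 145), (16, 96, 160), (15, 86, 164), (16, 75, 153), (16, 67, 155)]
128 [(16, 63, 130), (14, 61, 126), (15, 78, 150), (13, 120, 144), (14, 88, 179), (15, 85, 180), (15, 81, 166), (14, 79, 149), (16, 65, 154)]
144 [(16, 73, 126), (17, 62, 123),
[... 242 characters left out ...]
2)]
176 [(16, 76, 148), (15, 76, 168), (15, 70, 138), (14, 84, 182), (14, 86, 180), (14, 39, 85), (15, 83, 172), (15, 84, 155), (15, 77, 168)]
192 [(15, 71, 162), (15, 75, 176), (15, 74, 155), (14, 89, 167), (14, 90, 178), (14, 89, 157), (16, 88, 177), (16, 83, 172), (16, 72, 169)]
208 [(15, 58, 157), (16, 69, 177), (15, 75, 149), (15, 86, 95), (15, 72, 110), (15, 75, 164), (17, 69, 177), (15, 79, 172), (16, 77, 165)]
224 [(17, 57, 151), (17, 60, 165), (16, 79, 151), (15, 85, 178), (16, 71, 162), (16, 73, 143), (15, 70, 157), (15, 73, 157), (16, 36, 184)]
240 [(16, 70, 167), (16, 68, 173), (15, 71, 157), (15, 83, 154), (14, 62, 70), (14, 91, 179), (14, 85, 180), (15, 63, 166), (15, 38, 201)]
```

```bash
cat >> h.py <<'E'
def block(c,seed,tol=9):
    im=cv2.bilateralFilter(c["pixels"],7,25,5);lab=cv2.cvtColor(im,cv2.COLOR_RGB2LAB).astype(int)
    u,v=np.round(seed).astype(int);ref=np.median(lab[v-3:v+4,u-3:u+4].reshape(-1,3),0)
    m=(np.abs(lab-ref)@[.6,1.5,1.5]<tol).astype(np.uint8)
    m=cv2.morphologyEx(m,cv2.MORPH_CLOSE,np.ones((3,3)));m=cv2.morphologyEx(m,cv2.MORPH_OPEN,np.ones((7,7)))
    n,l,st,_=cv2.connectedComponentsWithStats(m,connectivity=4);m=(l==l[v,u]).astype(np.uint8)
    p=np.argwhere(m)[:,::-1];P=np.array([onz(c,q,.029)[:2] for q in p],np.float32)*1000
    (cx,cy),(a,b),th=cv2.minAreaRect(P)
    if a>b: th+=90
    return cx,cy,a,b,th,len(p),st[l[v,u]]
E
python3 - <<'E'
import pickle
from h import *
w=pickle.load(open("c5.pkl","rb"))
for t in(5,7,9,12): print(t,block(w,(308,152),t))
for t in(5,7,9,12): print(t,block(w,(330,250),t))
o=pickle.load(open("c2.pkl","rb"))["wrist"]
for t in(5,7,9,12): print(t,block(o,(458,167),t))
E
```

```text
5 (428.01300048828125, 113.99335479736328, 89.54630279541016, 45.0111198425293, 167.6612777709961, 2778, array([ 293,  118,   50,   78, 2778], dtype=int32))
7 (427.2300109863281, 97.76231384277344, 123.88081359863281, 55.2989616394043, 176.82584381103516, 3257, array([ 293,   88,   50,  108, 3257], dtype=int32))
9 (427.25921630859375, 97.84051513671875, 125.74989318847656, 55.35713195800781, 176.84351348876953, 3397, array([ 293,   87,   50,  110, 3397], dtype=int32))
12 (426.7760925292969, 94.21398162841797, 133.19313049316406, 57.00393295288086, 177.44245147705078, 3600, array([ 293,   80,   51,  117, 3600], dtype=int32))
5 (403.3966979980469, 247.54209899902344, 70.32101440429688, 44.835426330566406, 163.42882537841797, 1470, array([ 314,  233,   44,   45, 1470], dtype=int32))
7 (403.75311279296875, 248.24331665039062, 72.5831527709961, 45.390960693359375, 163.34764099121094, 1536, array([ 313,  232,   46,   47, 1536], dtype=int32))
9 (403.2136535644531, 248.38720703125, 72.57100677490234, 46.515785217285156, 163.41094207763672, 1549, array([ 313,  232,   46,   47, 1549], dtype=int32))
12 (403.1714172363281, 248.24578857421875, 72.86610412597656, 46.51579666137695, 163.41095733642578, 1565, array([ 313,  232,   46,   47, 1565], dtype=int32))
5 (406.78326416015625, 257.8480224609375, 89.89414978027344, 46.4387321472168, 163.57929229736328, 2852, array([ 427,  129,   63,   79, 2852], dtype=int32))
7 (408.0926818847656, 272.900390625, 123.70154571533203, 60.79745864868164, 176.2215576171875, 3182, array([ 427,  129,   63,  103, 3182], dtype=int32))
9 (407.9174499511719, 273.771240234375, 125.47721099853516, 61.68463134765625, 177.04804229736328, 3382, array([ 427,  129,   63,  104, 3382], dtype=int32))
12 (405.5654296875, 289.3265380859375, 67.55916595458984, 159.30369567871094, 2.01578688621521, 4292, array([ 427,  128,   64,  127, 4292], dtype=int32))
```

Request:
servo_tool:
  commands:
    - [[0, 15, 1, 35, 0, 0, 0.11], [0, 28, 1, 75, 0, 0, 0.215], [0, 28, 1, 120, 0, 0, 0.215], [0, 28, 1, 165, 0, 0, 0.215], [0, 28, 1, 195, 0, 0, 0.215]]

```text
time_s: 12.2
tcp_pos: [0.4277, 0.1132, 0.031]
ee_rot: [[-0.214, -0.977, -0.002], [-0.977, 0.214, -0.002], [0.002, 0.001, -1.0]]
wrist_force: [1.1, 1.0, -0.6]
gripper_width: 1.001
gripper_force: 0.0
```

Request:
servo_tool:
  commands:
    - [[0, 0, 0, 8, 0, 0, 0], [0.6, 0, 0, 8, 0, 0, 0], [1, 0, 0, 8, 0, 0, 0], [1, 0, 0, 8, 0, 0, 0], [1, 0, 0, 8, 0, 0, 0]]

```text
time_s: 12.7
tcp_pos: [0.4293, 0.1157, 0.027]
ee_rot: [[-0.211, -0.977, 0.004], [-0.977, 0.211, 0.002], [-0.003, -0.003, -1.0]]
wrist_force: [0.8, -0.4, 0.1]
gripper_width: 0.725
gripper_force: 0.0
```

Request:
servo_tool:
  commands:
    - [[1, 0, 0, 0, 0, 0, 0], [1, 0, 0, 0, 0, 0, 0], [1, 0, 0, 0, 0, 0, 0], [1, 0, 0, -10, 0, 0, 0], [1, 0, 0, -30, 0, 0, 0]]

```text
time_s: 13.2
tcp_pos: [0.4271, 0.1144, 0.055]
ee_rot: [[-0.212, -0.977, -0.003], [-0.977, 0.212, -0.002], [0.003, 0.002, -1.0]]
wrist_force: [0.5, -0.8, -1.1]
gripper_width: 0.573
gripper_force: 30.0
```

Request:
servo_tool:
  commands:
    - [[1, 0, 0, -45, 0, 0, 0], [1, 0, 0, -90, 0, 0, 0], [1, 0, 0, -135, 0, 0, 0], [1, 0, 0, -170, 0, 0, -0.107], [1, 30, -27, -175, 0, 0, -0.2135]]

```text
time_s: 13.7
tcp_pos: [0.4498, 0.0828, 0.2364]
ee_rot: [[0.012, -1.0, 0.011], [-1.0, -0.012, 0.005], [-0.005, -0.012, -1.0]]
wrist_force: [0.7, 0.7, -1.1]
gripper_width: 0.57
gripper_force: 30.0
```

Request:
servo_tool:
  commands:
    - [[1, 35, -20, 0, 0, 0, 0], [1, 70, -40, 0, 0, 0, 0], [1, 105, -60, 0, 0, 0, 0], [1, 141, -81, 0, 0, -0.12, 0], [1, 141, -81, 30, 0, -0.244, 0]]

```text
time_s: 14.2
tcp_pos: [0.5338, -0.0636, 0.2043]
ee_rot: [[0.003, -1.0, 0.012], [-0.97, -0.0, 0.244], [-0.244, -0.012, -0.97]]
wrist_force: [-0.3, 0.1, -1.7]
gripper_width: 0.572
gripper_force: 30.0
```

Request:
servo_tool:
  commands:
    - [[1, 0, 0, 0, 0, 0, 0], [1, 0, 0, 0, 0, 0, 0], [1, 0, 0, 0, 0, 0, 0], [1, 0, 0, 0, 0, 0, 0], [1, 0, 0, 0, 0, 0, 0]]

```text
time_s: 14.7
tcp_pos: [0.5295, -0.0596, 0.2018]
ee_rot: [[0.004, -1.0, 0.002], [-0.971, -0.003, 0.241], [-0.241, -0.003, -0.971]]
wrist_force: [0.1, 0.9, -1.0]
gripper_width: 0.572
gripper_force: 30.0
```

Request:
servo_tool:
  commands:
    - [[1, 5, 1, 18, 0, 0, 0], [1, 10, 1, 36, 0, 0, 0], [1, 15, 1, 50, 0, 0, 0], [1, 15, 1, 53, 0, 0, 0], [1, 15, 1, 53, 0, 0, 0]]

```text
time_s: 15.2
tcp_pos: [0.5285, -0.062, 0.1458]
ee_rot: [[0.002, -1.0, 0.0], [-0.97, -0.002, 0.241], [-0.241, -0.001, -0.97]]
wrist_force: [-0.6, -0.6, -1.2]
gripper_width: 0.571
gripper_force: 30.0
```

Request:
servo_tool:
  commands:
    - [[1, 0, 0, 1, 0, 0, 0], [1, 0, 0, 1, 0, 0, 0], [1, 0, 0, 2, 0, 0, 0], [1, 0, 0, 2, 0, 0, 0], [1, 0, 0, 2, 0, 0, 0]]

```text
time_s: 15.7
tcp_pos: [0.5285, -0.0621, 0.1439]
ee_rot: [[0.001, -1.0, 0.001], [-0.97, -0.001, 0.242], [-0.242, -0.001, -0.97]]
wrist_force: [0.1, -0.2, -0.6]
gripper_width: 0.573
gripper_force: 30.0
```

Request:
servo_tool:
  commands:
    - [[1, 0, 0, 1, 0, 0, 0], [1, 0, 0, 1, 0, 0, 0], [0, 0, 0, 1, 0, 0, 0], [0, 0, 0, 1, 0, 0, 0], [0, 0, 0, 1, 0, 0, 0]]

```text
time_s: 16.2
tcp_pos: [0.5285, -0.0617, 0.1424]
ee_rot: [[0.001, -1.0, 0.001], [-0.97, -0.001, 0.242], [-0.242, -0.001, -0.97]]
wrist_force: [-0.3, -0.4, 1.1]
gripper_width: 0.761
gripper_force: 0.0
```

Request:
servo_tool:
  commands:
    - [[0, 0, 0, 0, 0, 0, 0], [0, 0, 0, 0, 0, 0, 0], [0, 0, 0, 0, 0, 0, 0], [0, 0, 0, 0, 0, 0, 0], [0, 0, 0, -20, 0, 0, 0]]

```text
time_s: 16.7
tcp_pos: [0.5267, -0.0661, 0.1599]
ee_rot: [[-0.001, -1.0, -0.005], [-0.97, -0.001, 0.242], [-0.242, 0.005, -0.97]]
wrist_force: [-0.2, -0.0, -0.7]
gripper_width: 0.996
gripper_force: 0.0
```

```bash
python3 - <<'E'
from station import r
import cv2,pickle
from h import *
np.set_printoptions(precision=3,suppress=True)
s=r.sense();print(s["time_s"],s["tcp_pos"])
d={n:r.capture(n) for n in("side","wrist","scene")};pickle.dump(d,open("c6.pkl","wb"))
y0=-.348
o=pickle.load(open("c4.pkl","rb"))
# sample colours along lane midline at roller-plane+29mm
for n in("wrist","side","scene"):
  print(n)
  for l in np.arange(.02,.36,.02):
    P=np.array([.529,y0+l*.970-.029*.242,.046+l*.242+.029*.970]);u,v=np.round(proj(d[n],P)).astype(int)
    if 0<=u<640 and 0<=v<400: print(round(l,2),(int(u),int(v)),"was",o[n]["pixels"][v,u],"now",d[n]["pixels"][v,u])
E
```

```text
16.7 [ 0.527 -0.066  0.16 ]
wrist
0.18 (316, 32) was [169 158 155] now [97 90 87]
0.2 (316, 74) was [116 107 103] now [138 128 123]
0.22 (316, 113) was [151 142 134] now [58 54 51]
0.24 (316, 150) was [231 221 212] now [134 126 117]
0.26 (316, 184) was [239 208 112] now [213 183 102]
0.28 (316, 215) was [241 242 142] now [241 231 131]
0.3 (316, 245) was [240 224 123] now [241 228 126]
0.32 (316, 273) was [224 214 210] now [206 190 165]
0.34 (316, 299) was [121 117 111] now [121 116 111]
side
0.02 (353, 135) was [49 44 41] now [55 50 47]
0.04 (351, 137) was [50 45 41] now [53 48 45]
0.06 (349, 138) was [52 45 41] now [51 44 40]
0.08 (347, 140) was [49 42 38] now [49 41 36]
0.1 (344, 142) was [92 73 47] now [92 75 50]
0.12 (342, 144) was [55 50 46] now [54 49 45]
0.14 (340, 145) was [53 46 41] now [54 49 45]
0.16 (337, 147) was [52 45 40] now [90 69 51]
0.18 (335, 149) was [65 58 53] now [97 72 51]
0.2 (332, 151) was [125 113 106] now [90 66 44]
0.22 (330, 153) was [105  95  90] now [85 63 45]
0.24 (327, 155) was [107  97  92] now [102  92  87]
0.26 (324, 157) was [106  96  89] now [10
[... 398 characters left out ...]
s [132 113 105] now [141  98  65]
0.1 (397, 236) was [135 112 108] now [139  95  67]
0.12 (393, 232) was [118 100  97] now [142  99  70]
0.14 (389, 228) was [118 103  95] now [134  91  62]
0.16 (385, 225) was [118 102  95] now [118  77  55]
0.18 (381, 221) was [121 102  97] now [115 101  95]
0.2 (377, 217) was [122 101  96] now [125 107 101]
0.22 (373, 214) was [118 101  97] now [123 106 101]
0.24 (369, 210) was [219 180  72] now [223 186  72]
0.26 (365, 206) was [182 144  71] now [183 150  70]
0.28 (361, 203) was [220 186  99] now [219 184  99]
0.3 (357, 199) was [196 163 116] now [199 165 118]
0.32 (354, 196) was [124 100  29] now [167 137  36]
0.34 (350, 193) was [29 26 22] now [25 18 16]
```

The scene samples show the block's brown at lane y of about 0.07–0.165, close behind the tin. Next is the second block.

Request:
servo_tool:
  commands:
    - [[0, 0, 0, -45, 0, 0.08, 0], [0, -40, 15, -50, 0, 0.16, 0], [0, -85, 32, -45, 0, 0.244, 0], [0, -130, 49, -35, 0, 0.244, 0], [0, -175, 66, -25, 0, 0.244, 0]]

```text
time_s: 17.35
tcp_pos: [0.4607, 0.0989, 0.2281]
ee_rot: [[0.001, -1.0, 0.001], [-1.0, -0.001, 0.0], [-0.0, -0.001, -1.0]]
wrist_force: [1.1, 1.0, -0.8]
gripper_width: 0.999
gripper_force: 0.0
```

Request:
servo_tool:
  commands:
    - [[0, -44, 15, 0, 0, 0, 0], [0, -88, 30, 0, 0, 0, 0], [0, -130, 45, 0, 0, 0, 0.14], [0, -158, 53, 0, 0, 0, 0.286], [0, -158, 53, 0, 0, 0, 0.286]]

```text
time_s: 17.85
tcp_pos: [0.408, 0.258, 0.2278]
ee_rot: [[-0.279, -0.96, 0.001], [-0.96, 0.279, 0.0], [-0.0, -0.0, -1.0]]
wrist_force: [0.4, -0.7, -0.1]
gripper_width: 0.996
gripper_force: 0.0
```

```bash
python3 - <<'E'
from station import r
from h import *
np.set_printoptions(precision=4,suppress=True)
s=r.sense();print(s["time_s"],s["tcp_pos"],np.array(s["ee_rot"]))
w=r.capture("wrist");q=proj(w,(.4068,.2578,.029));print(q)
for t in(4,5,7):print(block(w,q,t))
E
```

```text
17.85 [0.408  0.258  0.2278] [[-0.2792 -0.9602  0.0006]
 [-0.9602  0.2792  0.0003]
 [-0.0005 -0.0004 -1.    ]]
[316.6355 181.2083]
(405.9725341796875, 257.59844970703125, 89.0954360961914, 44.718082427978516, 163.17765045166016, 2624, array([ 299,  144,   38,   72, 2624], dtype=int32))
(405.9438171386719, 257.53515625, 89.30599975585938, 44.93868637084961, 163.0739974975586, 2649, array([ 299,  144,   38,   72, 2649], dtype=int32))
(405.8750915527344, 257.5663146972656, 89.4591293334961, 44.949127197265625, 162.88446044921875, 2667, array([ 299,  144,   38,   72, 2667], dtype=int32))
```

Request:
servo_tool:
  commands:
    - [[0, 0, 2, 45, 0, 0, 0], [0, 0, 2, 90, 0, 0, 0], [0, 0, 2, 135, 0, 0, 0], [0, 0, 2, 175, 0, 0, 0], [0, 0, 2, 197, 0, 0, 0]]

```text
time_s: 18.4
tcp_pos: [0.4061, 0.2527, 0.0283]
ee_rot: [[-0.282, -0.959, -0.003], [-0.959, 0.282, -0.004], [0.005, 0.002, -1.0]]
wrist_force: [1.0, -0.2, -0.2]
gripper_width: 1.001
gripper_force: 0.0
```

Request:
servo_tool:
  commands:
    - [[0, 0, 0, 6, 0, 0, 0], [0.6, 0, 0, 6, 0, 0, 0], [1, 0, 0, 6, 0, 0, 0], [1, 0, 0, 6, 0, 0, 0], [1, 0, 0, 6, 0, 0, 0]]

```text
time_s: 18.9
tcp_pos: [0.408, 0.2562, 0.0268]
ee_rot: [[-0.281, -0.96, 0.003], [-0.96, 0.281, 0.002], [-0.003, -0.002, -1.0]]
wrist_force: [-0.3, -0.5, 0.4]
gripper_width: 0.72
gripper_force: 0.0
```

Request:
servo_tool:
  commands:
    - [[1, 0, 0, 0, 0, 0, 0], [1, 0, 0, 0, 0, 0, 0], [1, 0, 0, 0, 0, 0, 0], [1, 0, 0, -10, 0, 0, 0], [1, 0, 0, -30, 0, 0, 0]]

```text
time_s: 19.4
tcp_pos: [0.4065, 0.2545, 0.0549]
ee_rot: [[-0.282, -0.959, -0.002], [-0.959, 0.282, -0.003], [0.003, 0.001, -1.0]]
wrist_force: [0.6, 0.6, -0.7]
gripper_width: 0.569
gripper_force: 30.0
```

Request:
servo_tool:
  commands:
    - [[1, 0, 0, -45, 0, 0, 0], [1, 0, 0, -90, 0, 0, 0], [1, 0, 0, -135, 0, 0, -0.1], [1, 0, 0, -170, 0, 0, -0.2], [1, 0, 0, -175, 0, 0, -0.286]]

```text
time_s: 19.9
tcp_pos: [0.409, 0.2571, 0.2362]
ee_rot: [[0.005, -1.0, 0.009], [-1.0, -0.005, 0.007], [-0.007, -0.009, -1.0]]
wrist_force: [0.3, 0.5, -1.3]
gripper_width: 0.568
gripper_force: 30.0
```

Request:
servo_tool:
  commands:
    - [[1, 40, -15, 0, 0, 0, 0], [1, 80, -30, 0, 0, 0, 0], [1, 120, -45, 0, 0, 0, 0], [1, 160, -60, 0, 0, 0, 0], [1, 200, -75, 0, 0, 0, 0]]

```text
time_s: 20.4
tcp_pos: [0.4823, 0.0539, 0.231]
ee_rot: [[0.001, -1.0, 0.001], [-1.0, -0.001, 0.0], [-0.0, -0.001, -1.0]]
wrist_force: [-0.1, 0.7, -0.4]
gripper_width: 0.57
gripper_force: 30.0
```

Request:
servo_tool:
  commands:
    - [[1, 40, -15, 0, 0, 0, 0], [1, 80, -30, 0, 0, 0, 0], [1, 117, -46, 10, 0, -0.12, 0], [1, 117, -46, 30, 0, -0.244, 0], [1, 117, -46, 30, 0, -0.244, 0]]

```text
time_s: 20.9
tcp_pos: [0.5273, -0.0642, 0.1979]
ee_rot: [[-0.008, -1.0, -0.003], [-0.97, 0.007, 0.245], [-0.245, 0.005, -0.97]]
wrist_force: [-1.2, 0.1, -2.1]
gripper_width: 0.576
gripper_force: 30.0
```

Request:
servo_tool:
  commands:
    - [[1, 0, 0, 0, 0, 0, 0], [1, 0, 0, 0, 0, 0, 0], [1, 0, 0, 0, 0, 0, 0], [1, 0, 0, 0, 0, 0, 0], [1, 0, 0, 0, 0, 0, 0]]

```text
time_s: 21.4
tcp_pos: [0.5285, -0.0604, 0.2012]
ee_rot: [[0.003, -1.0, 0.001], [-0.97, -0.003, 0.241], [-0.241, -0.002, -0.97]]
wrist_force: [-1.0, 0.7, -1.0]
gripper_width: 0.569
gripper_force: 30.0
```

Request:
servo_tool:
  commands:
    - [[1, 5, 0, 18, 0, 0, 0], [1, 10, 0, 36, 0, 0, 0], [1, 14, 0, 50, 0, 0, 0], [1, 14, 0, 53, 0, 0, 0], [1, 14, 0, 53, 0, 0, 0]]

```text
time_s: 21.9
tcp_pos: [0.5285, -0.0618, 0.1457]
ee_rot: [[0.002, -1.0, 0.0], [-0.97, -0.001, 0.241], [-0.241, -0.0, -0.97]]
wrist_force: [0.2, -0.4, -0.2]
gripper_width: 0.569
gripper_force: 30.0
```

Request:
servo_tool:
  commands:
    - [[1, 0, 0, 1, 0, 0, 0], [1, 0, 0, 1, 0, 0, 0], [1, 0, 0, 2, 0, 0, 0], [1, 0, 0, 2, 0, 0, 0], [1, 0, 0, 2, 0, 0, 0]]

```text
time_s: 22.4
tcp_pos: [0.5286, -0.0617, 0.1441]
ee_rot: [[0.001, -1.0, 0.001], [-0.97, -0.001, 0.242], [-0.242, -0.001, -0.97]]
wrist_force: [-0.8, 0.2, -0.5]
gripper_width: 0.572
gripper_force: 30.0
```

Request:
servo_tool:
  commands:
    - [[1, 0, 0, 1, 0, 0, 0], [1, 0, 0, 1, 0, 0, 0], [0, 0, 0, 1, 0, 0, 0], [0, 0, 0, 1, 0, 0, 0], [0, 0, 0, 1, 0, 0, 0]]

```text
time_s: 22.9
tcp_pos: [0.5286, -0.0613, 0.1428]
ee_rot: [[0.001, -1.0, 0.001], [-0.97, -0.001, 0.242], [-0.242, -0.001, -0.97]]
wrist_force: [0.0, -0.4, -0.5]
gripper_width: 0.754
gripper_force: 0.0
```

Request:
servo_tool:
  commands:
    - [[0, 0, 0, 0, 0, 0, 0], [0, 0, 0, 0, 0, 0, 0], [0, 0, 0, 0, 0, 0, 0], [0, 0, 0, 0, 0, 0, 0], [0, 0, 0, -20, 0, 0, 0]]

```text
time_s: 23.4
tcp_pos: [0.5267, -0.0657, 0.1601]
ee_rot: [[-0.001, -1.0, -0.005], [-0.97, -0.001, 0.242], [-0.242, 0.005, -0.97]]
wrist_force: [-0.4, -0.4, 1.2]
gripper_width: 0.995
gripper_force: 0.0
```

Request:
servo_tool:
  commands:
    - [[0, 0, 0, -45, 0, 0.08, 0], [0, -40, 0, -50, 0, 0.16, 0], [0, -85, 0, -45, 0, 0.244, 0], [0, -130, 0, -40, 0, 0.244, 0], [0, -150, 0, -40, 0, 0.244, 0]]

```text
time_s: 23.9
tcp_pos: [0.528, 0.0731, 0.2379]
ee_rot: [[0.005, -1.0, 0.002], [-1.0, -0.005, 0.001], [-0.001, -0.002, -1.0]]
wrist_force: [0.6, -0.7, 0.2]
gripper_width: 1.001
gripper_force: 0.0
```

```bash
python3 - <<'E'
from station import r
import cv2,pickle
from h import *
s=r.sense();print(s["time_s"],s["tcp_pos"])
d={n:r.capture(n) for n in("side","wrist","scene")};pickle.dump(d,open("c7.pkl","wb"))
o=pickle.load(open("c4.pkl","rb"))
for n in("side","scene"):
  print(n)
  for l in np.arange(-.01,.36,.015):
    P=np.array([.529,-.348+l*.970-.029*.242,.046+l*.242+.029*.970]);u,v=np.round(proj(d[n],P)).astype(int)
    print(round(l,3),(int(u),int(v)),"was",o[n]["pixels"][v,u],"now",d[n]["pixels"][v,u])
# gate bar top (dark) and red top, in scene and side vs expected shut point
for q in(0,.01,.02):
  P=np.array([.530,-.348-(.074+q)*.242-.006,.046+(.074+q)*.97])
  print(q,[ (n,proj(d[n],P).round(1)) for n in("side","scene")])
for n in("side","scene"):
  h=cv2.cvtColor(d[n]["pixels"],cv2.COLOR_RGB2HSV);m=cv2.inRange(h,(0,170,90),(6,255,255))|cv2.inRange(h,(174,170,90),(180,255,255))
  u,v=proj(d[n],(.53,-.366,.105)).astype(int);k=np.zeros_like(m);k[v-22:v+22,u-22:u+22]=1
  p=np.argwhere((m>0)&(k>0));print(n,"red rows/cols",p.min(0),p.max(0),len(p)); 
  b=np.argwhere((d[n]["pixels"].max(2)<60)&(k>0));print("black",b.min(0) if len(b) else 0,b.max(0) if len(b) else 0,b.mean(0))
E
```

```text
23.9 [0.52803997 0.07306735 0.23793499]
side
-0.01 (356, 133) was [47 42 39] now [141  44  33]
0.005 (355, 134) was [47 41 38] now [142  87  60]
0.02 (353, 135) was [49 44 41] now [151 130 105]
0.035 (352, 136) was [50 44 41] now [150 125  87]
0.05 (350, 137) was [51 45 43] now [231 208 151]
0.065 (348, 139) was [50 42 38] now [203 159  91]
0.08 (347, 140) was [49 42 38] now [162 124  80]
0.095 (345, 141) was [70 58 41] now [165 123  89]
0.11 (343, 143) was [64 55 44] now [162 122  89]
0.125 (341, 144) was [54 49 45] now [164 124  90]
0.14 (340, 145) was [53 46 41] now [165 124  90]
0.155 (338, 147) was [49 42 36] now [164 122  87]
0.17 (336, 148) was [58 50 44] now [149 109  74]
0.185 (334, 150) was [91 81 77] now [163 122  87]
0.2 (332, 151) was [125 113 106] now [164 124  89]
0.215 (330, 153) was [105  95  90] now [163 123  88]
0.23 (328, 154) was [115 104  98] now [167 124  90]
0.245 (326, 156) was [118 106  99] now [166 123  89]
0.26 (324, 157) was [106  96  89] now [140 104  73]
0.275 (322, 159) was [104  93  88] now [100  71  44]
0.29 (320, 161) was [104  92  87] now [104  73 
[... 1221 characters left out ...]
) was [234 197  49] now [234 187  52]
0.29 (359, 201) was [230 189  63] now [231 185  66]
0.305 (356, 199) was [198 161 115] now [198 164 117]
0.32 (354, 196) was [124 100  29] now [182 142  69]
0.335 (351, 193) was [26 18 15] now [215 161  36]
0.35 (348, 191) was [27 19 19] now [92 26 23]
0 [('side', array([357.8, 119.5])), ('scene', array([425.5, 248.3]))]
0.01 [('side', array([358.2, 116.5])), ('scene', array([426.4, 246.3]))]
0.02 [('side', array([358.7, 113.6])), ('scene', array([427.4, 244.3]))]
side red rows/cols [123 343] [142 368] 235
black [121 334] [142 365] [126.05263158 352.46052632]
scene red rows/cols [249 413] [262 428] 68
black [243 417] [271 443] [250.13483146 425.19101124]
```

```bash
python3 -c "
from station import r
print(r.finish_job())"
```

```text
the job is handed in; nothing more can be done
None
```

The job is handed in at about 24 s of the 69 s allowed: the gate is pushed fully down, the tin stands against it lid up, and the two sanding blocks lie flat and lengthwise close behind it; the dished block and the large pot were not handled.

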